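# Start the die bonder from its guarded switch

### The job

Start the bonding run from the larger of the two guarded switch boxes on the optical table: flip its guard cover up and back until it stays open, then press the round push button beneath it fully down and let go. Leave that guard standing open, and keep the guard of the smaller box shut.

Things in the scene. Friction and masses are not known exactly. Their poses are not given: they have to be found in the camera images.
- start_box: The larger guarded switch box, bare aluminium, 150 (x) by 120 (y) by 60 mm high, fixed. Origin: centre of its underside, z up; its own x points from the guard's front edge to its hinge, roughly away from the robot. The guard on top is a grey plastic cap 86 (x) by 76 (y) by 30 mm high, over x = -46 to +40 mm, its top at z = 90. Hinge line: along the box's y, at x = +46, z = 60.5 mm.
- start_tab (a point): Point in the upright grey finger tab on the larger guard, a plate 22 mm long (box x), 10 mm thick (box y) and 36 mm tall; pinch it across its thickness. The point lies mid-length and mid-thickness, 26 mm above the guard's top face: when shut at x = -26, y = 0, z = 116.5 mm of the box (72 mm before and 56 mm above the hinge line). It turns with the guard about the hinge.
- start_button_top (a point): Centre of the flat top of the black round push button under the larger guard: 34 mm across, at x = y = 0, z = 82 mm of the box when up (8 mm below the shut guard's top face), in a dark steel collar 50 mm across that ends 10 mm lower. Pressed straight down.
- start_guard (a joint): Hinge angle of the larger box's guard, rad: 0 shut, growing as the tab end swings up and back (towards the box's +x) to the stop at 1.75. The guard weighs about 0.1 kg and swings freely: let go below about 1.0 it falls shut, let go well above (from 1.2 on) it falls back to the stop and stays there.
- start_button (a joint): Travel of the push button under the larger guard, m: 0 up, 0.006 fully down. It is sprung: about 1.5 N starts it, 5 N holds it fully down, and it comes back up when let go.
- vent_guard (a joint): Hinge angle of the guard on the other, smaller switch box (90 by 76 by 45 mm, same materials, guard 56 by 50 mm), rad: 0 shut, 1.75 open. To be left shut. It stands about 0.3 to 0.55 m to the left or right of the larger box.
Things that resemble listed ones, but are neither listed nor needed, are in the scene too. Leave any red look-alike of the start_box alone.

How it is judged:
On the way, in this order (a step that is already met when the one before it is completed fails the run):
1. the larger box's guard is flipped up (beyond 1.3 rad) (value of joint start_guard above 1.3 rad), for 0.2 s.
2. the button beneath is pressed (more than 4.5 mm of its 6 mm) with the guard up (value of joint start_button above 0.0045 m and value of joint start_guard above 1.3 rad), for 0.1 s.
At the end, for the whole second after the job is handed in: The larger box's guard stands open (beyond 1.3 rad), its button has been pressed and is up again (less than 1.5 mm down), and the smaller box's guard is shut (under 0.15 rad) (value of joint start_guard above 1.3 rad and value of joint start_button below 0.0015 m and value of joint vent_guard below 0.15 rad); the robot touches nothing.
It fails at once if the smaller box's guard is lifted (more than 0.3 rad) (value of joint vent_guard above 0.3 rad).
It also fails if it takes over 45 s, if anything falls off the work surface, if the arm or the gripper's body presses on something with over 40 N, if the wrist force passes 120 N, or if a joint passes its speed limit or range.

### The arm

A 6-joint arm with a two-finger parallel gripper is mounted at the origin on the work surface. World frame = base frame: x ahead of the robot, y to its left, z up, the work surface at z = 0. Lengths are in m, angles in rad, forces in N, time in s.
With the tool pointing down it reaches from about 0.35 to 0.775 m from the base axis. Payload 5.5 kg.
Tool frame: the origin (TCP) lies at the very end of the fingers, on their centre line; the grasp point (between the pads) lies hold_point_z behind it (hold_point_z is the distance from the TCP to the grasp point, in m); x points along the fingers, y is the direction in which the jaws open and shut, and the axes are right-handed (so a half turn about x gives the same grasp; the last joint's range is limited). The gripper opens to 85 mm and grips with 20 to 120 N. Pads are 22 mm wide; open, the fingers measure 114 mm over their backs; the gripper's body (76 mm by 85 mm) begins 54 mm behind the grasp point. The pads swing forward as they close: fully open they stand 13 mm farther back than shut.
Start: joints at [-1.284, 0.313, 0.046, 1.304, 0, 1.431], TCP at [0.238, -0.523, 0.231] pointing down, gripper open.
Joint ranges: [-2.76, 2.76], [-0.86, 1.69], [-1.03, 1.26], [-2.2, 2.34], [-1.47, 1.5], [-3.14, 3.14]. Speed limits (rad/s): [2.57, 2.57, 3.14, 3.14, 3.14, 3.14].

### API

Orientations are given as a unit quaternion [w, x, y, z].
In Python, from workcell import * gives the robot as it stands. The module is installed in compiled form; this text tells all that it offers.
- The arm moves only by the tool step_arm, never from a script. Its argument "targets" is a list of rows, each a list of 3 entries, a list of its own where there are three numbers: the turn, a rotation vector about the tool's x, y, z in degrees, then the shift along the tool's x, y, z in cm, then the finger opening in cm, from 0 to 8.54. A call has exactly 10 rows; each row shifts and turns the commanded pose from where the row before left it, along the tool's axes as they then stand; what a row does not reach is not made up. A row lasts 1/10 s, in which the tool goes at most 50 mm and 8.59 degrees, less where a joint would pass 70% of its speed; a pose out of reach is approached as far as the arm can. A call with a gripper value outside its range is refused whole. The fingers move at their own pace and stop on an object; "force" is the grip in N (left out, the last holds). Time passes only in rows, so rows that do not move let the fingers close, or fill a call up. It gives the time, the measured TCP pose, the force and the opening at its end, in the units of the state.
- get_state(): the state, without advancing time (a new reading comes with each control period).
- read_camera(name): name is "side" or "top" or "wrist"; returns the picture (420x560x3 uint8, red, green, blue); there is no depth.
- camera_model(name): a dict with "fx", "fy", "cx", "cy" (pixels), "dist_coeffs" ([k1, k2, p1, p2, k3] as OpenCV has them; the pictures are not rectified), "xyz" and "rotation" of the camera in the world; the wrist camera has in their place "T_tool_cam" (4x4, takes a point from camera to tool coordinates, whose origin is the TCP and whose axes are the tool frame's). Camera axes: x right, y down, z forward; pixel columns grow to the right and rows downward; lengths in m; the calibration is good to about 2 mm. A picture is of the moment at which its call begins: read the wrist's pose just before it. camera_model takes no time and is no camera call.
- hand_in(): hands the job in, once; it reports no verdict.
Trained networks look in the newest picture that a camera, given by its name, has taken for a name from the list of things; names that differ only in an ending like _2 or _b are one class to them, and where a whole thing is asked for, a point or a joint stands for the part that bears it (a point fixed in the world has none). Each returns a list of dicts, best first, with "p" (0 to 1); they miss things now and then, are a little off and sometimes report something else, mostly with a low value. They report only what shows in the picture. A call takes as long as a camera call. They do not tell look-alikes from the thing itself.
- find_in(camera, label): "extent" ([left, top, width, height] in pixels, round what is visible of it).
- silhouettes(camera, label): "mask" (420x560 bool, what is visible of it) and "extent" ([left, top, width, height] in pixels, round what is visible of it).
The state is a dict: "clock": time; "joint_pos": joint angles; "qvel": joint speeds; "tau": joint torques, N m; "tcp_pos": TCP position; "orientation": TCP orientation; "wrist_force": force on the tool from outside, world axes, zero at the start; "ft_torque": the same for the moment, N m; "finger_gap": finger opening in m.
Only numpy, scipy, OpenCV 4.12 (cv2) and the standard library are available. Lean on these libraries where they do the work, as an engineer would, in place of code of your own. Each camera call takes 0.05 s, during which the arm holds its last target.

## Working session

There is one attempt and no reset: what is moved stays moved. The work goes in short steps, Python scripts to look and compute and a tool call to move; the robot and the scene stay as the last step left them, time stands still between calls to the robot, and variables do not carry over. Pictures are saved under pics/ and viewed, and the job is handed in when it is done.

Besides the shell and the picture viewer there is one more tool, called after "Request:" as a command line: name --argument value ..., lists and objects as JSON in quotes. step_arm: Moves the arm, as the interface text tells. Its arguments: {"type":"object","properties":{"targets":{"type":"array","items":{"type":"array"}},"force":{"type":"number"}},"required":["targets"]}

```bash
mkdir -p pics; cat > h.py <<'E'
from workcell import *
import numpy as np, cv2, json
from scipy.spatial.transform import Rotation as R
def RT(name):
    m=camera_model(name)
    K=np.array([[m['fx'],0,m['cx']],[0,m['fy'],m['cy']],[0,0,1]]);d=np.array(m['dist_coeffs'],float)
    if 'xyz' in m:
        r=np.array(m['rotation']); 
        if r.shape!=(3,3): r=R.from_quat(np.r_[r[1:],r[0]]).as_matrix()
        return K,d,r,np.array(m['xyz'])
    s=get_state();q=s['orientation'];T=np.eye(4);T[:3,:3]=R.from_quat([q[1],q[2],q[3],q[0]]).as_matrix();T[:3,3]=s['tcp_pos']
    W=T@np.array(m['T_tool_cam']);return K,d,W[:3,:3],W[:3,3]
def proj(c,P):
    K,d,r,t=c
    p,_=cv2.projectPoints(((np.atleast_2d(P)-t)@r).astype(float),np.zeros(3),np.zeros(3),K,d);return p[:,0]
def onz(c,uv,z):
    K,d,r,t=c
    n=cv2.undistortPoints(np.array(uv,float).reshape(-1,1,2),K,d)[:,0]
    v=np.c_[n,np.ones(len(n))]@r.T
    return t+v*((z-t[2])/v[:,2])[:,None]
def save(n,im): cv2.imwrite('pics/'+n+'.png',cv2.cvtColor(im,cv2.COLOR_RGB2BGR))
E
python3 - <<'E'
from h import *
for c in ('top','side','wrist'):
    save(c+'0',read_camera(c))
    print(camera_model(c))
    for l in ('start_box','start_tab','vent_guard'):
        print(c,l,[(f['extent'],round(f['p'],2)) for f in find_in(c,l)])
print(get_state())
E
```

```text
{'fx': 518.5831735528942, 'fy': 518.5831735528942, 'cx': 278.76010758147606, 'cy': 209.31904252360957, 'dist_coeffs': array([-0.1127729,  0.       ,  0.       ,  0.       ,  0.       ]), 'xyz': array([0.37134544, 0.00985953, 0.95946656]), 'rotation': array([-0.03643556,  0.71585461, -0.69552615,  0.049679  ])}
top start_box [([232.9, 225.7, 86.2, 100.7], 0.73), ([348.7, 156.3, 95.2, 100.6], 0.7)]
top start_tab [([246.9, 247.6, 59.5, 62.9], 0.9), ([375.7, 175.5, 59.4, 61.3], 0.83)]
top vent_guard [([113.3, 180.8, 39.2, 39.4], 0.86)]
{'fx': 476.54067368597333, 'fy': 476.54067368597333, 'cx': 282.56585197704004, 'cy': 209.22414173471148, 'dist_coeffs': array([-0.02985816,  0.        ,  0.        ,  0.        ,  0.        ]), 'xyz': array([ 0.0853295 , -0.48162594,  0.54174992]), 'rotation': array([-0.42038858,  0.8332433 , -0.32549175,  0.15177008])}
side start_box [([154.3, 213.7, 121.9, 107.1], 0.76), ([321.0, 241.0, 116.7, 119.4], 0.73)]
side start_tab [([345.9, 238.6, 77.5, 73.3], 0.95), ([171.3, 214.6, 79.1, 61.9], 0.67)]
side vent_guard [([176.3, 141.2, 32.8, 34.0], 0.9)]
{'fx': 3
[... 582 characters left out ...]
_guard []
{'clock': 0.6, 'joint_pos': array([-1.28363478e+00,  3.13188578e-01,  4.61039466e-02,  1.30364008e+00,
        4.21942019e-06,  1.43116885e+00]), 'qvel': array([-2.20266150e-04, -1.91392526e-03,  7.61079955e-04, -1.17790519e-04,
       -6.82115012e-05,  1.95726840e-04]), 'tau': array([-3.31776600e-04, -4.80151248e+01,  2.98663813e+01,  3.17834019e-04,
       -1.05031829e-04,  6.55353574e-06]), 'tcp_pos': array([ 0.23800653, -0.52345687,  0.2313313 ]), 'orientation': array([ 0.14977525,  0.6910713 ,  0.14972496, -0.69106459]), 'wrist_force': array([-0.34164763, -0.62369527,  0.04094596]), 'ft_torque': array([-0.03267176, -0.02789245, -0.00226644]), 'finger_gap': 0.08528679369090558}
```

View pics/top0.png

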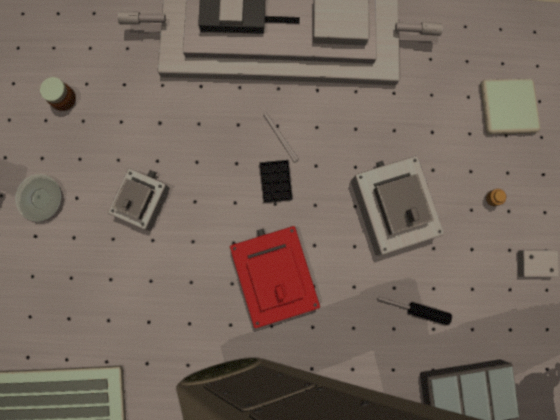

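View pics/side0.png

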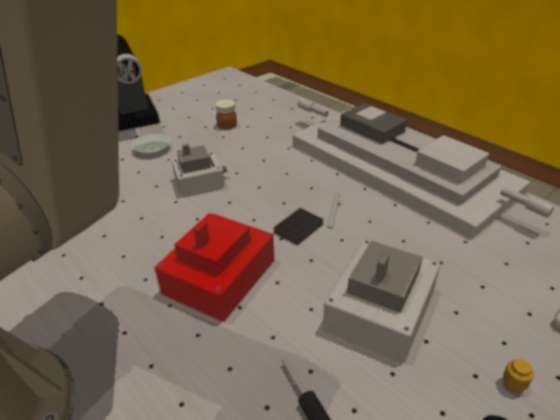

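Candidates: bare-aluminium large box at top (398,205) / side (383,298); red look-alike at top (275,278) / side (217,262); small vent box at top (138,200) / side (197,170). I choose the aluminium one at (398,205) and check it in a close crop.

```bash
python3 - <<'E'
from h import *
a=cv2.imread('pics/top0.png')[145:265,340:460];b=cv2.imread('pics/side0.png')[230:360,310:450]
cv2.imwrite('pics/crop0.png',np.hstack([cv2.resize(a,(400,400),interpolation=2),cv2.resize(b,(400,400),interpolation=2)]))
E
```

```text
(no output)
```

View pics/crop0.png

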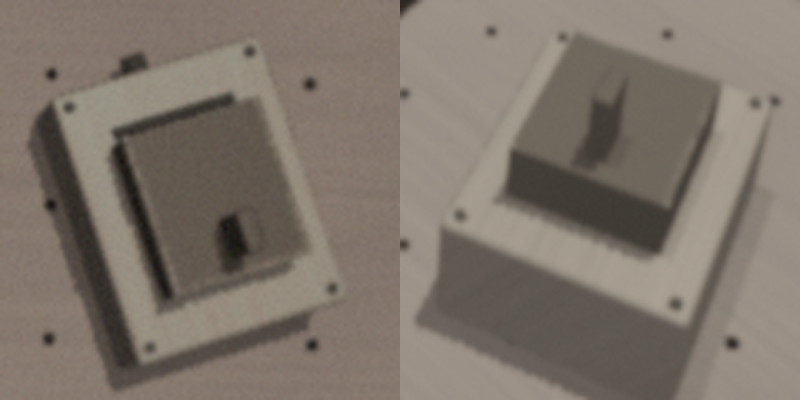

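```bash
cat >> h.py <<'E'
def B2W(p,P):
    x,y,a=p;P=np.atleast_2d(P);c,s=np.cos(a),np.sin(a)
    return np.c_[x+c*P[:,0]-s*P[:,1],y+s*P[:,0]+c*P[:,1],P[:,2]]
E
python3 - <<'E'
from h import *
from scipy.optimize import least_squares
t=np.array([[52,102],[257,40],[343,298],[137,365]])/3.3333+[340,145]
P=np.array([[.075,.06,.06],[.075,-.06,.06],[-.075,-.06,.06],[-.075,.06,.06]])
s=np.array([[43,228],[288,326],[370,95]])/[2.857,3.077]+[310,230]
Q=P[[3,2,1]]
ct,cs=RT('top'),RT('side')
for w in (0,1):
    f=lambda p:np.r_[(proj(ct,B2W(p,P))-t).ravel(),w*(proj(cs,B2W(p,Q))-s).ravel()]
    r=least_squares(f,[.45,-.2,.3]);print(r.x,f(r.x).round(1))
p=r.x
im={}
for n,c in(('top',ct),('side',cs)):
    m=cv2.imread(f'pics/{n}0.png')
    for q in [[-.026,0,.1165],[0.046,0,.0605],*P]:
        u=proj(c,B2W(p,[q]))[0];cv2.circle(m,tuple(np.int32(u*16)),24,(0,255,0),-1,shift=4)
        print(n,q,u.round(1))
    im[n]=m
cv2.imwrite('pics/ov0.png',np.hstack([cv2.resize(im['top'][145:265,340:460],(400,400)),cv2.resize(im['side'][230:360,310:450],(400,400))]))
E
```

```text
[ 0.49592473 -0.21874372  0.32444609] [-1.1 -1.1  0.2 -1.2  1.3  1.1 -0.3  1.1 -0.  -0.  -0.   0.  -0.   0. ]
[ 0.49732458 -0.22048028  0.34511131] [-0.8 -0.9  0.1 -2.3  2.8 -0.6  1.8  0.8 -3.1 -1.2 -0.5  0.1  0.1  0.8]
top [-0.026, 0, 0.1165] [414.2 214.5]
top [0.046, 0, 0.0605] [391.8 179.8]
top [0.075 0.06  0.06 ] [354.8 174.7]
top [ 0.075 -0.06   0.06 ] [417.2 154.7]
top [-0.075 -0.06   0.06 ] [445.7 233.8]
top [-0.075  0.06   0.06 ] [382.9 255.3]
side [-0.026, 0, 0.1165] [381.6 263.3]
side [0.046, 0, 0.0605] [393.7 260.9]
side [0.075 0.06  0.06 ] [361.9 237.7]
side [ 0.075 -0.06   0.06 ] [439.6 261.7]
side [-0.075 -0.06   0.06 ] [410.3 336.1]
side [-0.075  0.06   0.06 ] [321.9 302.9]
```

View pics/ov0.png

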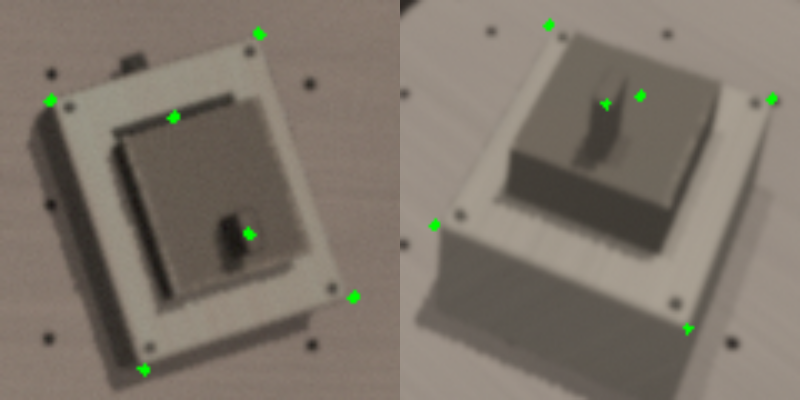

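```bash
python3 - <<'E'
import workcell
print([n for n in dir(workcell) if n[0]!='_']); print(getattr(workcell,'hold_point_z',None))
from h import *
s=get_state();q=s['orientation'];print(s['clock'],R.from_quat([q[1],q[2],q[3],q[0]]).as_matrix().round(3))
E
```

```text
['MotionError', 'camera_model', 'find_in', 'get_state', 'hand_in', 'hold_point_z', 'read_camera', 'silhouettes']
0.0187
0.6 [[ 0.     0.414 -0.91 ]
 [-0.    -0.91  -0.414]
 [-1.     0.     0.   ]]
```

```bash
cat >> h.py <<'E'
BOX=[0.4965,-0.2195,0.328]
def tool(a,tilt=0):
    # tool x down, tool y = -box y ; tilt about box y (deg)
    b=np.array([-np.sin(a),np.cos(a),0]);X=np.array([0,0,-1.]);Y=-b
    M=np.c_[X,Y,np.cross(X,Y)];return R.from_rotvec(b*np.radians(tilt))*R.from_matrix(M)
def cur():
    s=get_state();q=s['orientation'];return R.from_quat([q[1],q[2],q[3],q[0]]),np.array(s['tcp_pos']),s
def need(Rt,pt):
    Rc,pc,s=cur()
    print('turn deg',(Rc.inv()*Rt).as_rotvec(degrees=True).round(2),'then shift cm (new axes)',(Rt.inv().apply(pt-pc)*100).round(2),'dist',np.linalg.norm(pt-pc).round(3),'clock',s['clock'])
def tabp(th,box=BOX):
    r=np.hypot(.072,.056);g=np.arctan2(.056,-.072)-th
    return B2W(box,[[.046+r*np.cos(g),0,.0605+r*np.sin(g)]])[0]
E
python3 - <<'E'
from h import *
p=tabp(0);print(p);need(tool(BOX[2]),np.r_[p[:2],.2])
E
```

```text
[ 0.4718861  -0.22787591  0.1165    ]
turn deg [ 5.66  0.   -0.  ] then shift cm (new axes) [  3.13 -20.45 -31.66] dist 0.378 clock 0.6
```

Request:
step_arm --targets '[[[5.66, 0, 0], [0, 0, 0], 8.5], [[0, 0, 0], [0.4, -2.5, -4.0], 8.5], [[0, 0, 0], [0.4, -2.5, -4.0], 8.5], [[0, 0, 0], [0.4, -2.5, -4.0], 8.5], [[0, 0, 0], [0.4, -2.5, -4.0], 8.5], [[0, 0, 0], [0.4, -2.5, -4.0], 8.5], [[0, 0, 0], [0.4, -2.5, -4.0], 8.5], [[0, 0, 0], [0.4, -2.5, -4.0], 8.5], [[0, 0, 0], [0.3, -2.9, -3.6], 8.5], [[0, 0, 0], [0, 0, 0], 8.5]]' --force 40

```text
clock: 1.6
tcp_pos: [0.4734, -0.2239, 0.2]
orientation: [0.117, 0.697, 0.119, -0.697]
wrist_force: [0.0, -0.3, -0.3]
finger_gap: 0.0851
```

```bash
python3 - <<'E'
from h import *
c=RT('wrist');im=read_camera('wrist')
save('w1',im)
p=tabp(0);need(tool(BOX[2]),np.r_[p[:2],.2])
for q in [[-.026,0,.1165],[-.026,0,.1265],[-.046,.038,.09],[-.046,-.038,.09],[.04,.038,.09],[.04,-.038,.09],[.075,.06,.06],[.075,-.06,.06],[-.075,.06,.06],[-.075,-.06,.06]]:
    u=proj(c,B2W(BOX,[q]))[0];print(q,u.round(1));cv2.circle(im,tuple(np.int32(u)),3,(0,255,0),-1)
save('w1o',im)
E
```

```text
turn deg [0.31 0.01 0.01] then shift cm (new axes) [0.02 0.15 0.12] dist 0.002 clock 1.65
[-0.026, 0, 0.1165] [288.5 217.2]
[-0.026, 0, 0.1265] [288.7 222.3]
[-0.046, 0.038, 0.09] [242.1 227.9]
[-0.046, -0.038, 0.09] [333.4 228.5]
[0.04, 0.038, 0.09] [238.1 121.5]
[0.04, -0.038, 0.09] [340.  122.1]
[0.075, 0.06, 0.06] [213.7  72.9]
[0.075, -0.06, 0.06] [364.3  73.8]
[-0.075, 0.06, 0.06] [223.7 243.7]
[-0.075, -0.06, 0.06] [350.4 244.5]
```

View pics/w1o.png

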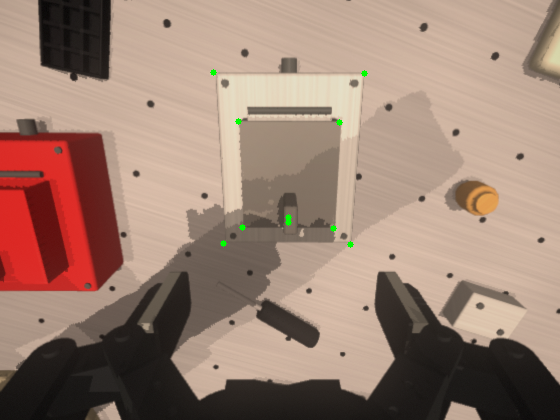

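The wrist view shows the bare aluminium box with its tab at about (290,215), where the fit predicts it (288,218). The pose is good, so I descend and grip.

Request:
step_arm --targets '[[[0.3, 0, 0], [0, 0.15, 0.12], 5], [[0, 0, 0], [2, 0, 0], 4], [[0, 0, 0], [2.5, 0, 0], 4], [[0, 0, 0], [2.5, 0, 0], 4], [[0, 0, 0], [2, 0, 0], 4], [[0, 0, 0], [1, 0, 0], 4], [[0, 0, 0], [0, 0, 0], 3], [[0, 0, 0], [0, 0, 0], 0], [[0, 0, 0], [0, 0, 0], 0], [[0, 0, 0], [0, 0, 0], 0]]' --force 25

```text
clock: 2.65
tcp_pos: [0.4707, -0.2304, 0.1013]
orientation: [0.114, 0.698, 0.114, -0.698]
wrist_force: [-3.0, 2.4, 4.4]
finger_gap: 0.0094
```

```bash
python3 - <<'E'
from h import *
save('w2',read_camera('wrist'));save('s2',read_camera('side'))
s=get_state();print(s['finger_gap'],s['tcp_pos'],s['wrist_force'])
cv2.imwrite('pics/c2.png',np.hstack([cv2.resize(cv2.imread('pics/w2.png'),(400,300)),cv2.resize(cv2.imread('pics/s2.png'),(400,300))]))
# arc steps, in tool axes
th=np.arange(0,1.46,.1)
P=np.array([tabp(t) for t in th]);d=tool(BOX[2]).inv().apply(np.diff(P,axis=0))*100
print(d.round(2))
E
```

```text
0.009344099506668677 [ 0.47072901 -0.23037914  0.10131152] [-3.71508113  1.75350915  6.36936633]
[[-0.69  0.   -0.6 ]
 [-0.63 -0.   -0.66]
 [-0.56  0.   -0.72]
 [-0.48 -0.   -0.77]
 [-0.4   0.   -0.82]
 [-0.32  0.   -0.85]
 [-0.23  0.   -0.88]
 [-0.15 -0.   -0.9 ]
 [-0.05  0.   -0.91]
 [ 0.04  0.   -0.91]
 [ 0.13 -0.   -0.9 ]
 [ 0.22  0.   -0.89]
 [ 0.3  -0.   -0.86]
 [ 0.39 -0.   -0.82]]
```

View pics/c2.png

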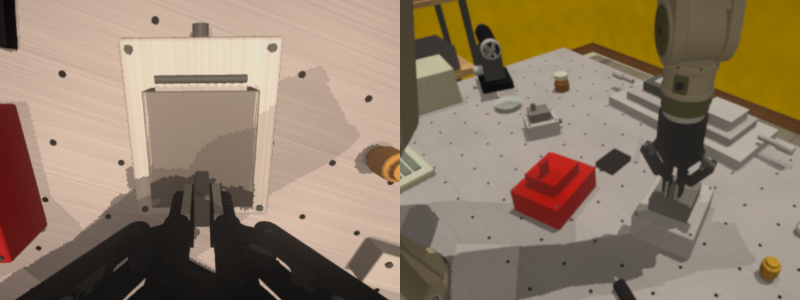

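The grip holds on the tab (gap 9.4 mm, tab between the pads at about (202,195) in the left picture). I now swing it along the arc with the tool vertical.

Request:
step_arm --targets '[[[0, 0, 0], [-0.69, 0, -0.6], 0], [[0, 0, 0], [-0.63, 0, -0.66], 0], [[0, 0, 0], [-0.56, 0, -0.72], 0], [[0, 0, 0], [-0.48, 0, -0.77], 0], [[0, 0, 0], [-0.4, 0, -0.82], 0], [[0, 0, 0], [-0.32, 0, -0.85], 0], [[0, 0, 0], [0, 0, 0], 0], [[0, 0, 0], [0, 0, 0], 0], [[0, 0, 0], [0, 0, 0], 0], [[0, 0, 0], [0, 0, 0], 0]]' --force 25

```text
clock: 3.75
tcp_pos: [0.5137, -0.2155, 0.1317]
orientation: [0.114, 0.699, 0.114, -0.697]
wrist_force: [-2.3, 4.7, 4.1]
finger_gap: 0.0099
```

```bash
python3 - <<'E'
from h import *
save('w3',read_camera('wrist'));save('s3',read_camera('side'))
s=get_state();print(s['finger_gap'],s['tcp_pos'],s['wrist_force'],s['ft_torque'],tabp(.6))
cv2.imwrite('pics/c3.png',np.hstack([cv2.resize(cv2.imread('pics/w3.png'),(400,300)),cv2.resize(cv2.imread('pics/s3.png')[150:360,310:590],(400,300))]))
E
```

```text
0.009458695912158279 [ 0.51369049 -0.21555034  0.13170636] [-2.5639758   4.26089483  5.02078172] [0.97537011 0.33590947 0.22331259] [ 0.51372577 -0.21363821  0.14737305]
```

View pics/c3.png

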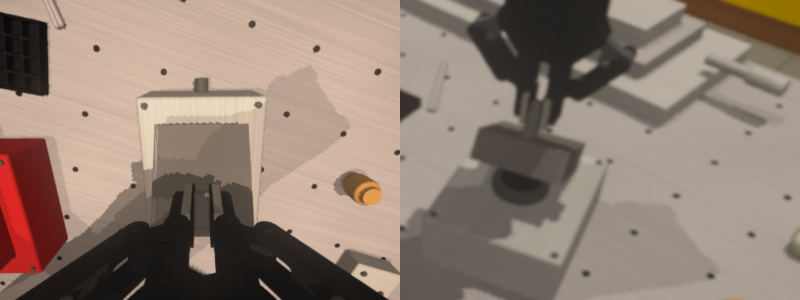

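The guard is up about 0.6 rad in the side view, with the button showing below it at about (520,185). Forces are small, so I carry on along the arc to about 1.45.

Request:
step_arm --targets '[[[0, 0, 0], [-0.23, 0, -0.88], 0], [[0, 0, 0], [-0.15, 0, -0.9], 0], [[0, 0, 0], [-0.05, 0, -0.91], 0], [[0, 0, 0], [0.04, 0, -0.91], 0], [[0, 0, 0], [0.13, 0, -0.9], 0], [[0, 0, 0], [0.22, 0, -0.89], 0], [[0, 0, 0], [0.3, 0, -0.86], 0], [[0, 0, 0], [0.39, 0, -0.82], 0], [[0, 0, 0], [0, 0, 0], 0], [[0, 0, 0], [0, 0, 0], 0]]' --force 25

```text
clock: 4.85
tcp_pos: [0.5815, -0.1922, 0.1254]
orientation: [0.113, 0.699, 0.115, -0.697]
wrist_force: [-1.3, 8.6, 4.4]
finger_gap: 0.0097
```

```bash
python3 - <<'E'
from h import *
save('w4',read_camera('wrist'));save('s4',read_camera('side'))
s=get_state();print(s['finger_gap'],s['tcp_pos'],s['wrist_force'],s['ft_torque'],tabp(1.4))
cv2.imwrite('pics/c4.png',np.hstack([cv2.resize(cv2.imread('pics/w4.png'),(400,300)),cv2.resize(cv2.imread('pics/s4.png')[150:360,310:590],(400,300))]))
E
```

```text
0.009118451194468266 [ 0.58136789 -0.19219182  0.12536108] [-0.3277531   7.16857814  3.95601077] [1.34584819 0.17552444 0.09770306] [ 0.58070563 -0.19084552  0.14097054]
```

View pics/c4.png

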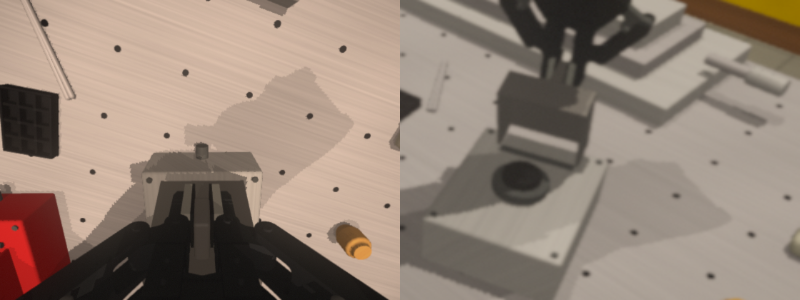

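The guard stands at about 1.4 rad. I release it, move 3 cm further back so it can fall to its stop, and then lift away.

Request:
step_arm --targets '[[[0, 0, 0], [0, 0, -0.4], 3], [[0, 0, 0], [0, 0, -0.6], 4], [[0, 0, 0], [0, 0, -1], 4], [[0, 0, 0], [0, 0, -1], 4], [[0, 0, 0], [0, 0, 0], 4], [[0, 0, 0], [0, 0, 0], 4], [[0, 0, 0], [-2, 0, 0], 4], [[0, 0, 0], [-3, 0, 0], 4], [[0, 0, 0], [-3, 0, 0], 2], [[0, 0, 0], [-1, 0, 0], 0]]'

```text
clock: 5.95
tcp_pos: [0.6093, -0.1851, 0.2181]
orientation: [0.115, 0.699, 0.113, -0.697]
wrist_force: [0.7, -0.7, -0.2]
finger_gap: 0.0116
```

```bash
python3 - <<'E'
from h import *
save('s5',read_camera('side'));save('t5',read_camera('top'))
s=get_state();print(s['finger_gap'],s['tcp_pos'],s['wrist_force'])
cv2.imwrite('pics/c5.png',np.hstack([cv2.resize(cv2.imread('pics/t5.png'),(400,300)),cv2.resize(cv2.imread('pics/s5.png')[150:360,310:590],(400,300))]))
need(tool(BOX[2]),B2W(BOX,[[-.004,0,.12]])[0])
E
```

```text
-0.0003601259429683427 [ 0.60905394 -0.18494896  0.21640682] [-0.07852966 -0.18579496 -0.59060858]
turn deg [-0.31 -0.15 -0.15] then shift cm (new axes) [ 9.64 -0.36 12.17] dist 0.155 clock 6.05
```

View pics/c5.png

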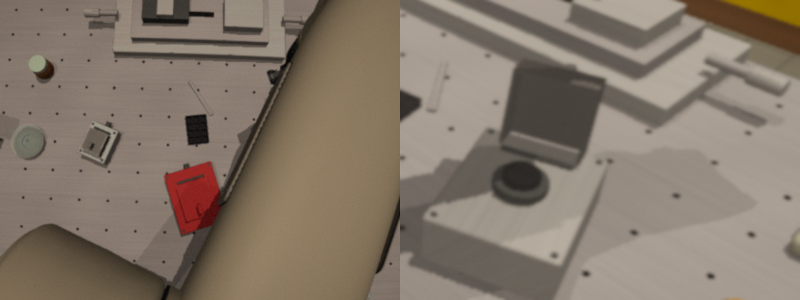

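The side view shows the guard back at its stop and the button clear at (520,182). Next I move over the button with the fingers closed.

Request:
step_arm --targets '[[[-0.3, 0, 0], [0, -0.36, 0.5], 0], [[0, 0, 0], [0, 0, 3], 0], [[0, 0, 0], [0, 0, 3.5], 0], [[0, 0, 0], [0, 0, 3.5], 0], [[0, 0, 0], [0, 0, 2], 0], [[0, 0, 0], [2.5, 0, 0], 0], [[0, 0, 0], [3.5, 0, 0], 0], [[0, 0, 0], [3, 0, 0], 0], [[0, 0, 0], [0.5, 0, 0], 0], [[0, 0, 0], [0, 0, 0], 0]]'

```text
clock: 7.05
tcp_pos: [0.4869, -0.2201, 0.1178]
orientation: [-0.114, -0.696, -0.117, 0.699]
wrist_force: [0.2, -1.1, -0.4]
finger_gap: -0.0
```

```bash
python3 - <<'E'
from h import *
save('s6',read_camera('side'));save('w6',read_camera('wrist'))
s=get_state();print(s['finger_gap'],s['tcp_pos'],s['wrist_force'])
cv2.imwrite('pics/c6.png',np.hstack([cv2.resize(cv2.imread('pics/w6.png'),(400,300)),cv2.resize(cv2.imread('pics/s6.png')[150:360,310:590],(400,300))]))
need(tool(BOX[2]),B2W(BOX,[[-.007,0,.082]])[0])
E
```

```text
-4.02259244990641e-05 [ 0.48903238 -0.221381    0.12032834] [ 0.44022478 -0.67443967  0.73122781]
turn deg [ 0.01 -0.02 -0.04] then shift cm (new axes) [ 3.83  0.06 -0.07] dist 0.038 clock 7.15
```

View pics/c6.png

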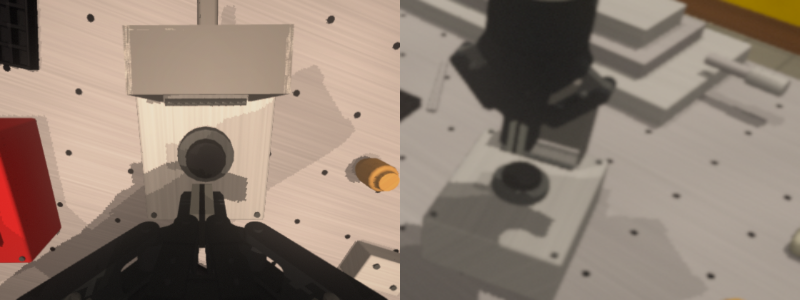

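Request:
step_arm --targets '[[[0, 0, 0], [1.5, 0, 0], 0], [[0, 0, 0], [1.5, 0, 0], 0], [[0, 0, 0], [0.5, 0, 0], 0], [[0, 0, 0], [0.3, 0, 0], 0], [[0, 0, 0], [0.3, 0, 0], 0], [[0, 0, 0], [0.2, 0, 0], 0], [[0, 0, 0], [0.1, 0, 0], 0], [[0, 0, 0], [0, 0, 0], 0], [[0, 0, 0], [0, 0, 0], 0], [[0, 0, 0], [0, 0, 0], 0]]'

```text
clock: 8.15
tcp_pos: [0.4893, -0.2215, 0.0761]
orientation: [0.116, 0.698, 0.115, -0.697]
wrist_force: [0.7, 0.2, 5.0]
finger_gap: -0.0002
```

```bash
python3 - <<'E'
from h import *
for i in range(2):
    save('s7',read_camera('side'));s=get_state();print(s['tcp_pos'],s['wrist_force'])
E
```

```text
[ 0.489282   -0.22154009  0.07604529] [1.1703984  0.40412979 4.87351467]
[ 0.48930181 -0.22155062  0.07602564] [-0.17339994 -0.52786595  5.45149876]
```

Request:
step_arm --targets '[[[0, 0, 0], [0.1, 0, 0], 0], [[0, 0, 0], [0.05, 0, 0], 0], [[0, 0, 0], [0, 0, 0], 0], [[0, 0, 0], [0, 0, 0], 0], [[0, 0, 0], [0, 0, 0], 0], [[0, 0, 0], [0, 0, 0], 0], [[0, 0, 0], [0, 0, 0], 0], [[0, 0, 0], [0, 0, 0], 0], [[0, 0, 0], [0, 0, 0], 0], [[0, 0, 0], [0, 0, 0], 0]]'

```text
clock: 9.25
tcp_pos: [0.4894, -0.2216, 0.0759]
orientation: [0.116, 0.698, 0.115, -0.697]
wrist_force: [-2.3, 1.7, 14.3]
finger_gap: -0.0
```

The button is at its hard stop: force rose to 14 N and the TCP stayed at z = 0.0759. I lift off.

Request:
step_arm --targets '[[[0, 0, 0], [-0.5, 0, 0], 0], [[0, 0, 0], [-1.5, 0, 0], 0], [[0, 0, 0], [-2, 0, 0.5], 0], [[0, 0, 0], [-3, 0, 1], 0], [[0, 0, 0], [-3, 0, 2], 0], [[0, 0, 0], [-3, 0, 2], 0], [[0, 0, 0], [-1, 0, 2], 0], [[0, 0, 0], [0, 0, 0], 0], [[0, 0, 0], [0, 0, 0], 0], [[0, 0, 0], [0, 0, 0], 0]]'

```text
clock: 10.25
tcp_pos: [0.4177, -0.2449, 0.2128]
orientation: [-0.115, -0.697, -0.116, 0.698]
wrist_force: [0.6, 0.4, -0.3]
finger_gap: -0.0
```

```bash
python3 - <<'E'
from h import *
save('s8',read_camera('side'));save('w8',read_camera('wrist'))
s=get_state();print(s['tcp_pos'],s['wrist_force'],abs(s['qvel']).max())
cv2.imwrite('pics/c8.png',np.hstack([cv2.resize(cv2.imread('pics/w8.png'),(400,300)),cv2.resize(cv2.imread('pics/s8.png'),(400,300))]))
E
```

```text
[ 0.41782792 -0.24480536  0.21285826] [ 0.13638438 -0.13820553 -0.03095559] 0.004903063822921857
```

View pics/c8.png

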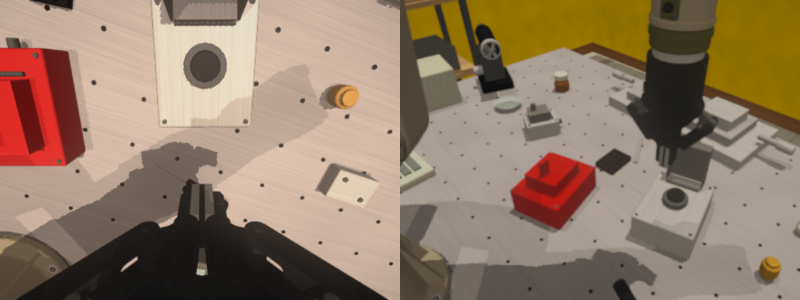

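The guard stands open (side (690,165)), the button is up, the small vent box (541,118) is shut, and the arm touches nothing.

```bash
python3 -c "
from workcell import *
print(hand_in())"
```

```text
the job is handed in; nothing more can be done
None
```

I started the bonding run from the larger bare-aluminium box and handed the job in at about 10 s of the 45 s allowed. The hand-in gives no verdict, so I don't know the judged result.

- **Guard:** I pinched its tab, swung it to about 1.4 rad and let go. It fell back towards its stop, and the last side and wrist pictures show it standing open. I read its angle from the arc I followed and the pictures, because the joint value is not available.
- **Button:** I pressed it with the closed fingers. The force was about 5 N at roughly full travel, then rose to 14 N with no further movement, which is the hard stop. It looks up again in the last pictures, with nothing on it.
- **Other boxes:** The small box's guard is shut in the last side picture. I did not touch that box or the red look-alike.
- **Arm at hand-in:** It was clear of everything, with wrist force about 0 N and at rest. None of the checks failed or disagreed.

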